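# Nest the angle caul on its stand in the violin workshop

## Robot

A 7-joint arm with a two-finger parallel gripper is mounted at the origin on the work surface. World frame = base frame: x ahead of the robot, y to its left, z up, the work surface at z = 0. Lengths are in mm, angles in rad, forces in N, time in s.
With the tool pointing down it reaches from about 400 to 750 mm from the base axis. Payload 19.5 kg.
Tool frame: the origin (TCP) lies where the fingers leave the gripper's body, on its centre line; the fingertips stand 73 mm ahead of it and the grasp point (between the pads) lies 54 mm ahead of it; z points along the fingers, y is the direction in which the jaws open and shut (so a half turn about z gives the same grasp; the last joint's range is limited). The gripper opens to 85 mm and grips with 20 to 120 N. Pads are 22 mm wide; open, the fingers measure 114 mm over their backs; the gripper's body (76 mm by 85 mm) begins 54 mm behind the grasp point. The pads swing forward as they close: fully open they stand 13 mm farther back than shut.
Start: joints at [1.257, 0.707, -0.028, 1.485, 0.022, 0.951, -0.075], TCP at [154.363, -553.873, 303.868] pointing down, gripper open.
Joint ranges: [-2.71, 2.71], [-0.32, 2.16], [-1.57, 1.52], [0, 2.45], [-1.46, 4.6], [0, 2.02], [-2.83, 2.83]. Speed limits (rad/s): [1.89, 1.89, 2.57, 2.57, 3.01, 3.01, 3.01].

## Interface

Orientations are given as a unit quaternion [x, y, z, w].
In Python, from bench import bot, optics gives the robot as it stands.
- The arm moves only by the shell command python3 -m pendant 'ROWS' [FORCE]. ROWS is a JSON object of lists of equal length, an entry for each row: "angular": the turn, a rotation vector about the tool's x, y, z scaled (see below), a list of three; "dp": the shift along the tool's x, y, z scaled (see below), a list of three; "fingers": the closure, from 0 (fully open) to 1 (shut). A call has 1 to 5 rows; each row is the pose to reach, as a shift and turn from the pose commanded when the call began, along the tool's axes at that moment; what a row does not reach only later rows make up. The controller multiplies each number of a shift by 20 cm and each number of a turn by 30 degrees. A row lasts 1/8 s, in which the tool goes at most 62.5 mm and 10.7 degrees, less where a joint would pass 70% of its speed; a pose out of reach is approached as far as the arm can. A call with a number of a shift or a turn outside -1 to 1 is refused whole. A call with a gripper value outside its range is refused whole. The fingers move at their own pace and stop on an object; FORCE is the grip in N (left out, the last holds). Time passes only in rows, so rows that repeat a pose let the fingers close. It gives the time, the measured TCP pose, the force and the opening at its end, in the units of the state.
- bot.read_state(): the state, without advancing time (a new reading comes with each control period).
- optics.grab_frame(name): name is "scene" or "top" or "wrist"; returns a dict with "color" (384x512x3 uint8, red, green, blue), "z_map" (384x512 float32, mm along the optical axis (not along the pixel's ray), 0 where there is no reading), "mtx" (3x3 intrinsics, pixels), "R" (3x3) and "t" (3): a world point X has camera coordinates R X + t; the wrist camera has in their place "mount" (4x4, takes a point from camera to tool coordinates, whose origin is the TCP and whose axes are the flange's). Camera axes: x right, y down, z forward; pixel columns grow to the right and rows downward; lengths in mm; the calibration is good to about 2 mm. A picture is of the moment at which its call begins: read the wrist's pose just before it.
- bot.job_done(): hands the job in, once; it reports no verdict.
The state is a dict: "t": time; "joint_pos": joint angles; "qd": joint speeds; "tau": joint torques, N m; "eef_pos": TCP position; "eef_rot": TCP orientation; "ft_force": force on the tool from outside, world axes, zero at the start; "torque": the same for the moment, N m; "opening": finger opening in mm.
Only numpy, scipy, OpenCV 4.12 (cv2) and the standard library are available. Lean on these libraries where they do the work, as an engineer would, in place of code of your own. Each camera call takes 0.05 s, during which the arm holds its last target.

## Task

Put the aluminium angle caul (the clamping pad with the blue grip) away on the matching wide aluminium angle of its wooden stand: lower it on, don't drop it, so that the two angles nest ridge over ridge with their ends about flush, then let go. Leave the small brass caul with the black grip where it lies.

Things in the scene. Friction and masses are not known exactly. Their poses are not given: they have to be found in the camera images.
- alu_caul: Loose caul to move, about 0.17 kg: 90 deg aluminium angle 140 long, legs 40 wide, 5 thick, lying ridge up like a roof (57 wide, ridge 31.8 high). A blue grip bar stands on the ridge at mid-length: 60 long (x), 14 thick (y), top 67.8 above the feet; pinch it across y from above. Origin: centre of underside, level with the feet. x along the ridge, y across, z up. Both ends alike.
- alu_angle: Stand for the caul, fixed: dark board 170 x 80 x 12 with a plain aluminium angle on it, same section and length as the caul, ridge up, 43.8 above the bench. Origin: centre of the board's underside; x along the ridge, y across, z up. Nested (either end first), the caul's origin is 19.1 straight above this origin (12 board + 7.1 for the leg thickness), inner faces on outer faces.
- brass_caul: Bystander, loose: a smaller brass caul of the same kind, 100 long, legs 25 wide and 4 thick, 35 wide over the feet, ridge 20.5 high, with a black grip bar (60 x 14) whose top is 56.5 high. Origin: centre of its underside; x along the ridge. To be left where it is.
- brass_angle: Bystander, fixed: a stand like the other (dark board 170 x 80 x 12) but with a narrow brass angle, 100 long, legs 25, 4 thick, ridge 32.5 above the bench. Origin: centre of the board's underside; x along the ridge. Not used.
Things that resemble listed ones, but are neither listed nor needed, are in the scene too. Leave any orange look-alike of the alu_angle alone.

How it is judged:
By the outcome, as a careful person would: the job done as asked, in the order asked, and still so for the second after the job is handed in, with the robot touching nothing.
It also fails if it takes over 35 s, if anything falls off the work surface, if the arm or the gripper's body presses on something with over 40 N, if the wrist force passes 120 N, or if a joint passes its speed limit or range.

## Working session

There is one attempt and no reset: what is moved stays moved. The work goes in short steps, Python scripts to look and compute and a shell command to move; the robot and the scene stay as the last step left them, time stands still between calls to the robot, and variables do not carry over. Pictures are saved under pics/ and viewed, and the job is handed in when it is done.

```bash
mkdir -p pics; ls
python3 - <<'E'
from bench import bot, optics
import cv2, numpy as np
s=bot.read_state(); print({k:np.round(v,3).tolist() for k,v in s.items()})
for n in ["scene","top"]:
    f=optics.grab_frame(n); cv2.imwrite(f"pics/{n}0.png",f["color"][:,:,::-1]); np.savez(f"/tmp/{n}0.npz",**f)
    print(n,f["mtx"].round(1).tolist(),f["R"].round(3).tolist(),f["t"].round(1).tolist())
E
```

```text
pics
{'t': 0.0, 'joint_pos': [1.257, 0.707, -0.028, 1.485, 0.022, 0.951, -0.076], 'qd': [0.0, -0.001, -0.002, 0.001, -0.001, -0.0, 0.002], 'tau': [-0.002, -88.321, 1.234, -23.617, 0.017, 0.006, -0.0], 'eef_pos': [154.333, -553.728, 303.426], 'eef_rot': [0.991, 0.135, -0.0, -0.001], 'ft_force': [1.154, -0.382, 0.407], 'torque': [-0.011, -0.025, 0.075], 'opening': 85.126}
scene [[415.6, 0.0, 250.2], [0.0, 415.6, 188.6], [0.0, 0.0, 1.0]] [[-0.8, 0.6, -0.001], [0.434, 0.578, -0.691], [-0.414, -0.553, -0.723]] [415.1, -189.4, 1489.6]
top [[370.1, 0.0, 258.3], [0.0, 370.1, 192.0], [0.0, 0.0, 1.0]] [[-0.024, -1.0, 0.004], [-0.978, 0.023, -0.21], [0.209, -0.009, -0.978]] [1.4, 526.2, 933.2]
```

View pics/scene0.png

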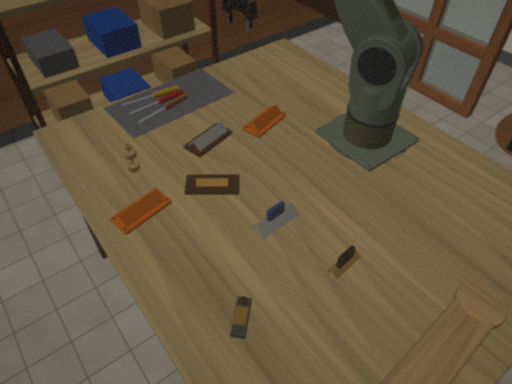

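View pics/top0.png

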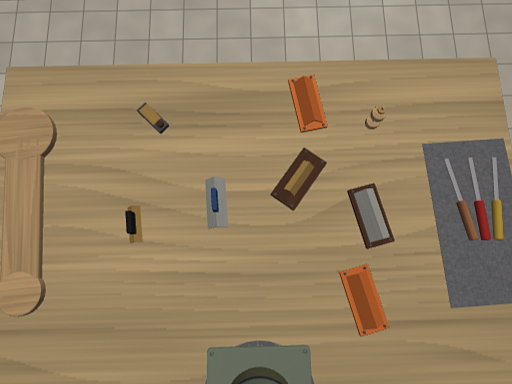

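The scene view shows the blue-grip caul at about (276,215) and the aluminium stand at (208,138). In the top view they are at (216,203) and (371,215). The orange look-alikes and the brass pieces are clearly separate. Next I measure the caul and stand.

```bash
cat > h.py <<'E'
import numpy as np, cv2
def ray(f,uv,z):
    R,t,K=f["R"],f["t"],f["mtx"]
    d=R.T@np.linalg.inv(K)@np.array([uv[0],uv[1],1.]); c=-R.T@t
    return c+d*(z-c[2])/d[2]
def tri(fa,a,fb,b):
    A=[];B=[]
    for f,u in((fa,a),(fb,b)):
        R,t,K=f["R"],f["t"],f["mtx"]; d=R.T@np.linalg.inv(K)@np.array([u[0],u[1],1.]);d/=np.linalg.norm(d);c=-R.T@t
        P=np.eye(3)-np.outer(d,d);A.append(P);B.append(P@c)
    X=np.linalg.lstsq(np.vstack(A),np.hstack(B),rcond=None)[0]
    return X,[np.linalg.norm(P@X-q) for P,q in zip(A,B)]
def cloud(f):
    z=f["z_map"];v,u=np.indices(z.shape);p=np.stack([u,v,np.ones_like(u)],-1)@np.linalg.inv(f["mtx"]).T*z[...,None]
    return (p-f["t"])@f["R"]
E
python3 - <<'E'
from h import *
F={n:dict(np.load(f"/tmp/{n}0.npz")) for n in("scene","top")}
box={"scene":{"caul":(250,195,305,240),"stand":(180,118,236,158)},"top":{"caul":(195,165,240,240),"stand":(338,175,402,255)}}
for n,f in F.items():
    hsv=cv2.cvtColor(f["color"],cv2.COLOR_RGB2HSV); P=cloud(f)
    for o,(a,b,c,d) in box[n].items():
        sub=np.zeros(hsv.shape[:2],bool); sub[b:d,a:c]=1
        masks={"blue":sub&(hsv[...,0]>105)&(hsv[...,0]<130)&(hsv[...,1]>110),"alu":sub&(hsv[...,1]<60)&(hsv[...,2]>90)}
        if o=="stand": masks["obj"]=sub&(P[...,2]>6)&(P[...,2]<60)
        for k,m in masks.items():
            if m.sum()<20: continue
            cs,_=cv2.findContours(m.astype(np.uint8),0,2);c=max(cs,key=cv2.contourArea)
            r=cv2.minAreaRect(c)
            pts=P[m&(f["z_map"]>0)]
            print(n,o,k,m.sum(),"rect",np.round(r[0],1),np.round(r[1],1),round(r[2],1),"z pct",np.percentile(pts[:,2],[5,50,95]).round(1),"med",np.median(pts,0).round(1))
            print("   corners",cv2.boxPoints(r).round(1).tolist())
    g=cv2.resize(f["color"][box[n]["caul"][1]:box[n]["caul"][3],box[n]["caul"][0]:box[n]["caul"][2]],None,fx=6,fy=6,interpolation=0)
    h=cv2.resize(f["color"][box[n]["stand"][1]:box[n]["stand"][3],box[n]["stand"][0]:box[n]["stand"][2]],None,fx=6,fy=6,interpolation=0)
    H=max(g.shape[0],h.shape[0]);o=np.zeros((H,g.shape[1]+h.shape[1]+10,3),np.uint8);o[:g.shape[0],:g.shape[1]]=g;o[:h.shape[0],-h.shape[1]:]=h
    cv2.imwrite(f"pics/crop_{n}.png",o[:,:,::-1])
E
```

```text
scene caul alu 547 rect [274.9 220.2] [16.6 47.1] 55.3 z pct [ 4.4 16.3 28.8] med [525.5 122.9  16.3]
   corners [[250.89999389648438, 226.8000030517578], [289.5, 200.0], [299.0, 213.6999969482422], [260.29998779296875, 240.5]]
scene stand alu 152 rect [203.1 140.1] [10.3 17.7] 52.1 z pct [20.1 30.6 42.2] med [ 484.5 -300.7   30.6]
   corners [[192.89999389648438, 141.5], [206.89999389648438, 130.60000610351562], [213.1999969482422, 138.6999969482422], [199.1999969482422, 149.60000610351562]]
scene stand obj 765 rect [207.9 138.8] [19.2 48. ] 53.1 z pct [ 7.9 17.8 41.3] med [ 477.7 -301.4   17.8]
   corners [[182.89999389648438, 145.60000610351562], [221.3000030517578, 116.80000305175781], [232.8000030517578, 132.10000610351562], [194.39999389648438, 160.89999389648438]]
top caul blue 125 rect [213.9 199.5] [23.3  5.3] 86.6 z pct [62.1 67.1 69.8] med [507.7 106.1  67.1]
   corners [[210.5, 188.0], [215.8000030517578, 187.6999969482422], [217.1999969482422, 210.89999389648438], [211.89999389648438, 211.1999969482422]]
top caul alu 846 rect [216.1 201.8] [51.7 20.3] 87.0 z pct [ 3.7 15.3 29.6] med [504.7 101.1  15.3]
   corners [[204.60000610351562, 176.5], [224.89999389648438, 175.39999389648438], [227.60000610351562, 227.0], [207.3000030517578, 228.10000610351562]]
top stand alu 1066 rect [371.1 214.7] [53.2 20.5] 70.8 z pct [16.7 30.2 43.2] med [ 462.2 -314.1   30.2]
   corners [[352.70001220703125, 192.89999389648438], [372.0, 186.1999969482422], [389.5, 236.5], [370.20001220703125, 243.1999969482422]]
top stand obj 1784 rect [370.7 215.9] [62.9 29.1] 71.6 z pct [ 9.8 20.2 42.1] med [ 459.  -313.1   20.2]
   corners [[346.8999938964844, 190.6999969482422], [374.5, 181.5], [394.3999938964844, 241.1999969482422], [366.79998779296875, 250.39999389648438]]
```

View pics/crop_top.png

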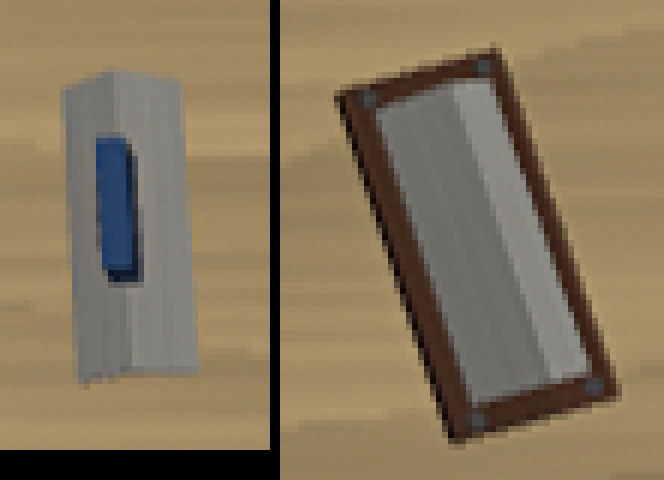

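View pics/crop_scene.png

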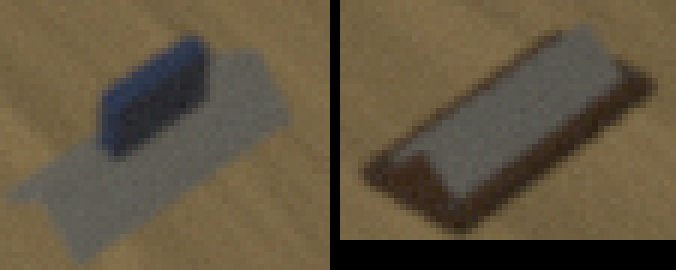

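Run:
```python
from h import *
F={n:dict(np.load(f"/tmp/{n}0.npz")) for n in("scene","top")}
T,S=F["top"],F["scene"]
def c(o,p): return (o[0]+p[0]/6-.5,o[1]+p[1]/6-.5)
print("caul ridge ends")
# top image up = +x ; scene: which end?
A=[c((195,165),(115,72)),c((195,165),(131,370))]; B=[c((250,195),(42,200)),c((250,195),(257,50))]
for a,b in zip(A,B):
    X,e=tri(T,a,S,b); print(X.round(1),np.round(e,1),"top@31.8",ray(T,a,31.8).round(1),"scene",ray(S,b,31.8).round(1))
print("stand ridge ends")
A=[c((338,175),(452-280,90)),c((338,175),(548-280,378))];B=[c((180,118),(425-340,152)),c((180,118),(582-340,28))]
for a,b in zip(A,B):
    X,e=tri(T,a,S,b); print(X.round(1),np.round(e,1),"top@43.8",ray(T,a,43.8).round(1),"scene",ray(S,b,43.8).round(1))
print("grip top centre top",ray(T,(213.9,199.5),67.8).round(1))
q=[ray(T,p,12) for p in ((346.9,190.7),(374.5,181.5),(394.4,241.2),(366.8,250.4))]
print("board",np.round(q,1),np.mean(q,0).round(1))
from bench import bot
f=__import__("bench").optics.grab_frame("wrist");print(f["mount"].round(4).tolist(),f["mtx"].round(1).tolist());cv2.imwrite("pics/w0.png",f["color"][:,:,::-1])
```

```text
caul ridge ends
[580.2 111.7  23.9] [0.2 0.2] top@31.8 [577.9 111.   31.8] scene [584.1 116.4  31.8]
[440.7 103.8  28.7] [0.2 0.2] top@31.8 [440.2 103.7  31.8] scene [442.8 105.6  31.8]
stand ridge ends
[ 531.1 -307.4   29.2] [1.2 1.2] top@43.8 [ 528.9 -303.8   43.8] scene [ 538.5 -290.3   43.8]
[ 399.6 -338.2   37. ] [1.1 1.1] top@43.8 [ 398.3 -335.    43.8] scene [ 404.9 -331.6   43.8]
grip top centre top [506.2 106.2  67.8]
board [[ 533.5 -259.4   12. ]
 [ 558.2 -339.1   12. ]
 [ 390.1 -378.2   12. ]
 [ 367.2 -301.    12. ]] [ 462.2 -319.4   12. ]
[[-0.0007, -0.9515, -0.3076, 79.4169], [1.0, -0.0008, 0.0003, -0.0114], [-0.0006, -0.3076, 0.9515, -70.3277], [0.0, 0.0, 0.0, 1.0]] [[271.8, 0.0, 256.0], [0.0, 271.8, 194.1], [0.0, 0.0, 1.0]]
```

View pics/w0.png

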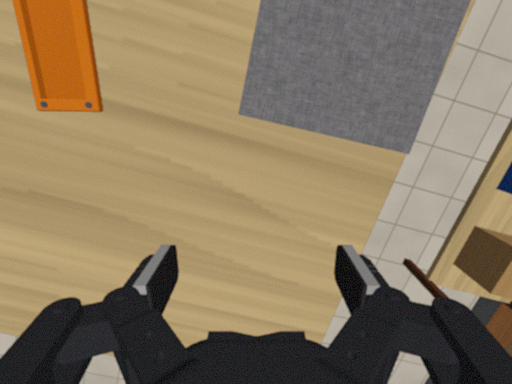

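```bash
cat >> h.py <<'E'
from scipy.spatial.transform import Rotation as Ro
def goal(xyz,yaw_deg,s=None):
    """shift/turn in pendant units from the measured pose to TCP xyz, tool down, tool x at yaw"""
    from bench import bot
    s=s or bot.read_state(); R=Ro.from_quat(s["eef_rot"]).as_matrix()
    y=np.radians(yaw_deg); G=np.array([[np.cos(y),np.sin(y),0],[np.sin(y),-np.cos(y),0],[0,0,-1.]])
    dp=R.T@(np.array(xyz)-s["eef_pos"])/200; a=np.degrees(Ro.from_matrix(R.T@G).as_rotvec())/30
    print("t",round(float(s["t"]),2),"pos",np.round(s["eef_pos"],1),"yaw",np.degrees(np.arctan2(R[1,0],R[0,0])).round(2),"tilt",np.degrees(np.arccos(-R[2,2])).round(2),"dp",dp.round(4),"ang",a.round(4))
def wcam():
    from bench import bot,optics
    s=bot.read_state(); f=optics.grab_frame("wrist")
    T=np.eye(4);T[:3,:3]=Ro.from_quat(s["eef_rot"]).as_matrix();T[:3,3]=s["eef_pos"]
    W=np.linalg.inv(T@f["mount"]); f["R"]=W[:3,:3];f["t"]=W[:3,3];return f
E
python3 -m pendant '{"dp":[[0.25,-0.12,0.07],[0.5,-0.24,0.14],[0.735,-0.35,0.2],[0.735,-0.35,0.2]],"angular":[[0,0,0],[0,0,0],[0,0,0],[0,0,0]],"fingers":[0,0,0,0]}'
python3 -c "
from h import *
goal((395,-340,220),14)"
```

```text
t: 0.65
eef_pos: [280.0, -444.4, 263.2]
eef_rot: [0.99, 0.138, 0.0, -0.001]
ft_force: [-1.1, -0.9, 0.9]
opening: 85.6
t 0.65 pos [ 280.  -444.4  263.2] yaw 15.89 tilt 0.13 dp [ 0.6957 -0.3444  0.2174] ang [-0.0041 -0.0017  0.063 ]
```

```bash
python3 -m pendant '{"dp":[[0.23,-0.12,0.07],[0.46,-0.23,0.14],[0.7,-0.345,0.2],[0.7,-0.345,0.217],[0.7,-0.345,0.217]],"angular":[[0,0,0.02],[0,0,0.04],[0,0,0.06],[0,0,0.06],[0,0,0.06]],"fingers":[0,0,0,0,0]}'
python3 - <<'E'
from h import *
f=wcam(); np.savez("/tmp/w1.npz",**f); cv2.imwrite("pics/w1.png",f["color"][:,:,::-1])
goal((440,-340,220),14)
E
```

```text
t: 1.27
eef_pos: [392.7, -343.8, 220.4]
eef_rot: [0.993, 0.119, -0.0, 0.0]
ft_force: [-0.9, -0.6, 0.8]
opening: 85.4
t 1.32 pos [ 392.5 -344.1  220.6] yaw 13.68 tilt 0.04 dp [0.2356 0.0361 0.0031] ang [ 0.0006  0.0011 -0.0108]
```

View pics/w1.png

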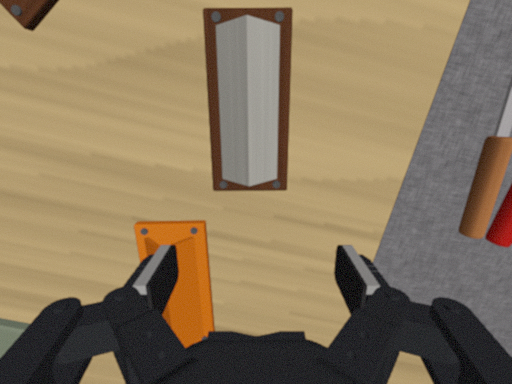

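The wrist view shows the stand whole: board corners at about (205,9), (292,9), (287,190) and (214,190), and ridge ends near (248,15) and (249,187). I'll take a second view from 40 mm away to get stereo.

```bash
python3 -m pendant '{"dp":[[0.1,0.02,0],[0.2,0.04,0],[0.2,0.04,0]],"angular":[[0,0,0],[0,0,0],[0,0,0]],"fingers":[0,0,0]}'
cat >> h.py <<'E'
def hull4(m):
    cs,_=cv2.findContours(m.astype(np.uint8),cv2.RETR_EXTERNAL,cv2.CHAIN_APPROX_NONE);c=max(cs,key=cv2.contourArea)
    h=cv2.convexHull(c); p=cv2.approxPolyN(h,4,None,-1,True) if hasattr(cv2,"approxPolyN") else cv2.approxPolyDP(h,6,True)
    return np.array(p).reshape(-1,2).astype(float),c
E
python3 - <<'E'
from h import *
f=wcam(); np.savez("/tmp/w2.npz",**f); cv2.imwrite("pics/w2.png",f["color"][:,:,::-1])
F=[dict(np.load("/tmp/w1.npz")),f]; L=[]
for i,f in enumerate(F):
    P=cloud(f); hsv=cv2.cvtColor(f["color"],cv2.COLOR_RGB2HSV)
    sub=np.zeros(P.shape[:2],bool); sub[:235,170:330]=1
    near=np.hypot(P[...,0]-465,P[...,1]+318)<130
    sub&=near
    alu=sub&(hsv[...,1]<50)&(hsv[...,2]>90)&(P[...,2]>14)
    dark=sub&(hsv[...,2]<120)&(hsv[...,1]>60)
    q,_=hull4(dark|alu); q=q[np.lexsort((q[:,0],q[:,1]>100+0*q[:,1]))]
    print("board px",q.round(1).tolist()); L.append(q)
    W=np.array([ray(f,p,12) for p in q]); print(W.round(1).tolist(),"centre",W.mean(0).round(1))
    print("sides",[np.linalg.norm(W[a]-W[b]).round(1) for a,b in((0,1),(2,3),(0,2),(1,3))])
    pts=P[alu&(f["z_map"]>0)]; print("alu depth z pct",np.percentile(pts[:,2],[2,50,98]).round(1))
    bd=P[dark&(f["z_map"]>0)]; print("board z",np.median(bd[:,2]).round(1))
    # planes of legs from depth -> ridge: fit yaw axis by PCA and the top strip
    top=pts[pts[:,2]>np.percentile(pts[:,2],85)]; m=top.mean(0); u=np.linalg.svd(top[:,:2]-m[:2],full_matrices=False)[2][0]; print("ridge strip mean",m.round(1),"yaw",np.degrees(np.arctan2(u[1],u[0])).round(2)%180, "len",np.ptp((pts[:,:2]-m[:2])@u).round(1), "mid",(m[:2]+u*(np.sum(np.percentile((pts[:,:2]-m[:2])@u,[.5,99.5]))/2)).round(1))
for a,b in zip(*L):
    X,e=tri(F[0],a,F[1],b);print("tri",X.round(1),np.round(e,1))
E
```

```text
t: 1.7
eef_pos: [434.3, -342.0, 220.6]
eef_rot: [0.993, 0.12, 0.0, 0.0]
ft_force: [-0.6, -0.1, 0.4]
opening: 85.3
board px [[202.0, 8.0], [292.0, 8.0], [213.0, 190.0], [286.0, 190.0]]
[[538.5, -259.4, 12.0], [557.3, -336.5, 12.0], [375.8, -300.6, 12.0], [394.3, -376.7, 12.0]] centre [ 466.5 -318.3   12. ]
sides [np.float64(79.4), np.float64(78.3), np.float64(167.9), np.float64(167.9)]
alu depth z pct [16.7 31.3 43.9]
board z 12.4
ridge strip mean [ 472.3 -316.5   42.5] yaw 13.949999999999989 len 149.4 mid [ 466.5 -318. ]
board px [[196.0, 60.0], [281.0, 59.0], [207.0, 226.0], [277.0, 224.0]]
[[538.1, -259.5, 12.0], [557.6, -336.1, 12.0], [374.4, -300.3, 12.0], [395.3, -375.9, 12.0]] centre [ 466.4 -317.9   12. ]
sides [np.float64(79.1), np.float64(78.4), np.float64(168.6), np.float64(167.1)]
alu depth z pct [16.7 31.3 43.8]
board z 12.4
ridge strip mean [ 472.4 -316.5   42.4] yaw 14.0 len 147.2 mid [ 466.4 -318. ]
tri [ 537.8 -260.2   15. ] [0. 0.]
tri [ 558.  -336.4    9.9] [0.2 0.2]
tri [ 378.6 -301.2   20.4] [0.2 0.2]
tri [ 392.3 -377.6    4.8] [0.4 0.4]
```

View pics/w2.png

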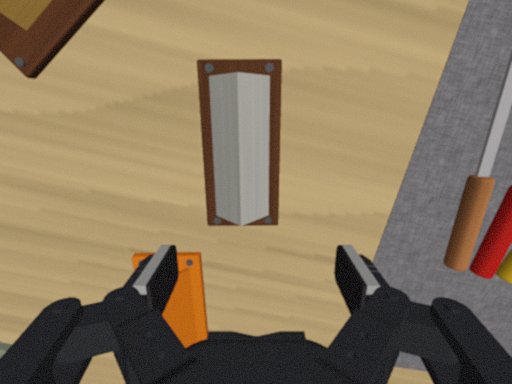

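The stand is at (466.4, -318.0) with yaw 13.95°. The board measures 168x79 at z 12.4 and the ridge is at 43.9, all consistent with the text. Now I go over to the caul.

```bash
python3 -m pendant '{"dp":[[0.06,-0.25,0],[0.12,-0.5,0],[0.18,-0.75,0],[0.24,-1.0,0],[0.24,-1.0,0]],"angular":[[0,0,0.05],[0,0,0.1],[0,0,0.15],[0,0,0.2],[0,0,0.2]],"fingers":[0,0,0,0,0]}'
python3 -c "
from h import *
goal((440,100,220),3.3)"
```

```text
t: 2.38
eef_pos: [432.7, -133.2, 220.9]
eef_rot: [0.998, 0.069, -0.0, -0.001]
ft_force: [-0.4, -0.8, 0.1]
opening: 85.2
t 2.38 pos [ 432.7 -133.2  220.9] yaw 7.95 tilt 0.06 dp [ 0.1972 -1.1497  0.0055] ang [-0.0019  0.0005  0.155 ]
```

```bash
python3 -m pendant '{"dp":[[0.04,-0.25,0],[0.08,-0.5,0],[0.12,-0.75,0],[0.17,-1.0,0],[0.17,-1.0,0]],"angular":[[0,0,0.05],[0,0,0.1],[0,0,0.155],[0,0,0.155],[0,0,0.155]],"fingers":[0,0,0,0,0]}'
cat > meas.py <<'E'
from h import *
import sys
tag=sys.argv[1]
f=wcam(); np.savez(f"/tmp/{tag}.npz",**f); cv2.imwrite(f"pics/{tag}.png",f["color"][:,:,::-1])
P=cloud(f); hsv=cv2.cvtColor(f["color"],cv2.COLOR_RGB2HSV)
near=(np.hypot(P[...,0]-509,P[...,1]-107)<95)&(f["z_map"]>0)
blue=near&(hsv[...,0]>105)&(hsv[...,0]<130)&(hsv[...,1]>100)
bt=blue&(P[...,2]>62); pt=P[bt]; m=np.median(pt[:,2])
W=np.array([ray(f,p[::-1],67.8)[:2] for p in np.argwhere(bt)])
r=cv2.minAreaRect(W.astype(np.float32)); print("grip top z",m.round(1),"rect",np.round(r,2).tolist() if 0 else r)
alu=near&(hsv[...,1]<60)&(P[...,2]>1)&(P[...,2]<36)&~blue
pa=P[alu|blue]; c=P[alu]; 
r2=cv2.minAreaRect(c[:,:2].astype(np.float32)); print("alu plan rect",r2,"z",np.percentile(c[:,2],[1,50,99]).round(1))
E
python3 meas.py w3; python3 -c "
from h import *
goal((440,100,220),3.3)"
```

```text
t: 3.0
eef_pos: [439.8, 69.2, 220.6]
eef_rot: [1.0, 0.029, 0.0, -0.0]
ft_force: [-0.1, -1.0, -0.5]
opening: 85.7
grip top z 68.1 rect ((381.59832763671875, 131.59381103515625), (315.02386474609375, 384.1890563964844), 3.925973892211914)
alu plan rect ((514.240966796875, 108.51577758789062), (146.68321228027344, 56.43547821044922), 3.3450026512145996) z [ 3.5 16.6 32. ]
t 3.05 pos [439.9  67.1 220.7] yaw 3.19 tilt 0.02 dp [ 0.0099 -0.1643  0.0034] ang [ 0.0005 -0.0004 -0.0038]
```

View pics/w3.png

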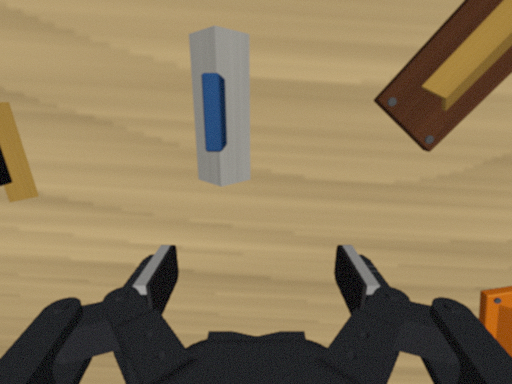

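The caul lies at pixels (190-250, 28-184) with its grip at (203-226, 73-152). My grip mask also caught some gripper pixels, so I'll bound it in height and take a second view.

```bash
python3 -m pendant '{"dp":[[0.05,-0.1,0],[0.1,-0.17,0],[0.1,-0.17,0],[0.1,-0.17,0]],"angular":[[0,0,0],[0,0,0],[0,0,0],[0,0,0]],"fingers":[0,0,0,0]}'
sed -i 's/(P\[...,2\]>62)/(P[...,2]>62)\&(P[...,2]<75)/' meas.py
python3 meas.py w4
python3 - <<'E'
from h import *
F=[dict(np.load(f"/tmp/{n}.npz")) for n in("w3","w4")];L=[];G=[]
for f in F:
    P=cloud(f); hsv=cv2.cvtColor(f["color"],cv2.COLOR_RGB2HSV)
    near=(np.hypot(P[...,0]-509,P[...,1]-107)<95)&(P[...,2]<75)
    blue=near&(hsv[...,0]>105)&(hsv[...,0]<130)&(hsv[...,1]>100)&(P[...,2]>62)
    q,c=hull4(blue); q=q[np.lexsort((q[:,0],q[:,1]>q[:,1].mean()))]; G.append(q)
    W=np.array([ray(f,p,67.8) for p in q]); print("grip px",q.tolist(),"\n",W.round(1).tolist(),"c",W.mean(0).round(1))
    al=near&(P[...,2]>2)&(P[...,2]<40)
    Q=P[al&(hsv[...,1]<60)]
    hi=Q[Q[:,2]>29]; m=hi.mean(0);u=np.linalg.svd(hi[:,:2]-m[:2],full_matrices=False)[2][0]; pr=(Q[:,:2]-m[:2])@u
    print("ridge pt",m.round(1),"yaw",np.degrees(np.arctan2(u[1],u[0])).round(2),"mid",(m[:2]+u*np.percentile(pr,[.3,99.7]).mean()).round(1),"len",np.ptp(np.percentile(pr,[.3,99.7])).round(1))
for a,b in zip(*G): print("tri",*[x if isinstance(x,list) else x.round(1) for x in tri(F[0],a,F[1],b)])
goal((509,107,160),3.3)
E
```

```text
t: 3.55
eef_pos: [457.8, 100.5, 220.6]
eef_rot: [1.0, 0.026, -0.0, 0.0]
ft_force: [-0.9, -0.4, -0.4]
opening: 85.3
grip top z 68.1 rect ((511.6151428222656, 109.30255126953125), (58.19303894042969, 12.12984848022461), 2.9599714279174805)
alu plan rect ((512.9959106445312, 108.76219940185547), (143.42076110839844, 56.93830108642578), 3.4432761669158936) z [ 4.  16.9 32.1]
grip px [[202.0, 73.0], [219.0, 73.0], [206.0, 150.0], [222.0, 150.0]] 
 [[540.6, 115.9, 67.8], [541.3, 103.1, 67.8], [482.7, 112.8, 67.8], [483.4, 99.7, 67.8]] c [512.  107.9  67.8]
ridge pt [520.5 109.6  30.7] yaw -176.64 mid [511.5 109.1] len 139.0
grip px [[241.0, 101.0], [256.0, 101.0], [241.0, 175.0], [256.0, 173.0]] 
 [[540.4, 116.4, 67.8], [541.0, 104.7, 67.8], [481.4, 114.3, 67.8], [483.7, 101.8, 67.8]] c [511.6 109.3  67.8]
ridge pt [525.  110.1  30.7] yaw -176.73 mid [511.5 109.3] len 138.8
tri [540.6 116.4  65.9] [np.float64(0.20235630388224193), np.float64(0.202356303882117)]
tri [541.6 104.4  60. ] [np.float64(0.5730362835739404), np.float64(0.573036283573303)]
tri [481.3 114.   64.4] [np.float64(0.9386748885153539), np.float64(0.9386748885157636)]
tri [481.1 101.4  55.2] [np.float64(0.40018588627246254), np.float64(0.4001858862717816)]
t 3.6 pos [457.9 100.8 220.6] yaw 3.01 tilt 0.02 dp [ 0.257  -0.0179  0.3031] ang [ 0.0006  0.0004 -0.0098]
```

View pics/w4.png

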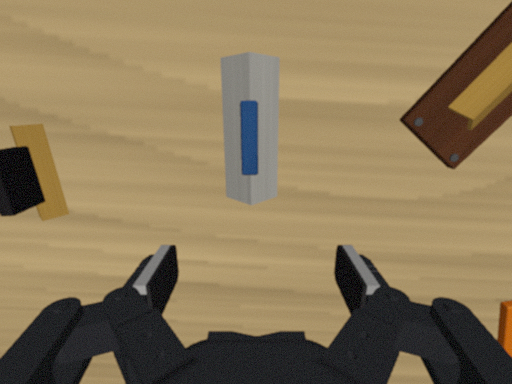

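The caul is at (511.6, 109.3) with yaw 3.3° and grip top at 68.1. Its length of 139 and width of 57 match the text. I approach above it, then descend.

```bash
python3 -m pendant '{"dp":[[0.13,-0.015,0.1],[0.27,-0.03,0.2],[0.27,-0.03,0.3],[0.27,-0.03,0.3]],"angular":[[0,0,-0.01],[0,0,-0.01],[0,0,-0.01],[0,0,-0.01]],"fingers":[0,0,0,0]}' 50
python3 - <<'E'
from h import *
f=wcam();cv2.imwrite("pics/w5.png",f["color"][:,:,::-1])
goal((511.6,109.3,110),3.3)
E
```

```text
t: 4.1
eef_pos: [511.1, 110.2, 159.8]
eef_rot: [1.0, 0.029, -0.001, 0.0]
ft_force: [-0.2, -0.2, 1.8]
opening: 85.6
t 4.15 pos [511.3 110.4 160.7] yaw 3.36 tilt 0.06 dp [0.0013 0.0054 0.2534] ang [0.0005 0.0018 0.002 ]
```

View pics/w5.png

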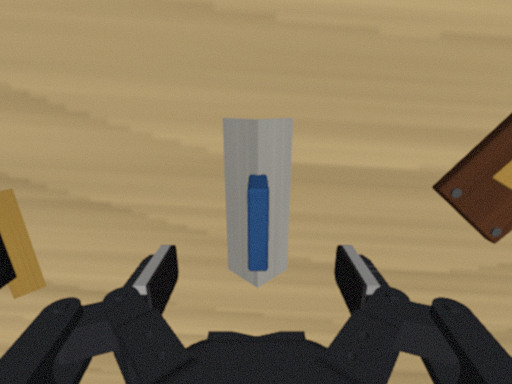

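The grip lies centred between the fingers: bar at column 258, finger gap centred at about 256. Down, then close.

```bash
python3 -m pendant '{"dp":[[0,0.004,0.1],[0,0.004,0.2],[0,0.004,0.25],[0,0.004,0.25],[0,0.004,0.25]],"angular":[[0,0,0],[0,0,0],[0,0,0],[0,0,0],[0,0,0]],"fingers":[0,0,0,0,0]}' 50
python3 -m pendant '{"dp":[[0,0,0],[0,0,0],[0,0,0],[0,0,0],[0,0,0]],"angular":[[0,0,0],[0,0,0],[0,0,0],[0,0,0],[0,0,0]],"fingers":[0.6,0.8,1,1,1]}' 50
python3 -m pendant '{"dp":[[0,0,0],[0,0,0],[0,0,0],[0,0,0]],"angular":[[0,0,0],[0,0,0],[0,0,0],[0,0,0]],"fingers":[1,1,1,1]}' 60
```

```text
t: 4.78
eef_pos: [511.9, 110.4, 111.3]
eef_rot: [1.0, 0.03, 0.0, -0.0]
ft_force: [0.7, 0.7, 0.1]
opening: 85.4
t: 5.4
eef_pos: [511.6, 110.4, 110.5]
eef_rot: [1.0, 0.03, -0.0, -0.0]
ft_force: [1.0, 0.0, -1.3]
opening: 13.0
t: 5.9
eef_pos: [511.7, 110.4, 110.5]
eef_rot: [1.0, 0.03, -0.0, -0.0]
ft_force: [0.1, -0.2, -1.1]
opening: 13.2
```

```bash
python3 -m pendant '{"dp":[[0,0,-0.1],[0,0,-0.25],[0,0,-0.4],[0,0,-0.5],[0,0,-0.5]],"angular":[[0,0,0],[0,0,0],[0,0,0],[0,0,0],[0,0,0]],"fingers":[1,1,1,1,1]}' 60
python3 - <<'E'
from h import *
f=wcam();cv2.imwrite("pics/w6.png",f["color"][:,:,::-1]);np.savez("/tmp/w6.npz",**f)
goal((466.4,-318,210),13.95)
E
```

```text
t: 6.52
eef_pos: [512.0, 110.6, 211.5]
eef_rot: [1.0, 0.03, 0.001, -0.0]
ft_force: [0.2, -0.2, -2.2]
opening: 13.1
t 6.58 pos [511.7 110.6 210.5] yaw 3.43 tilt 0.03 dp [-3.5430e-01  2.1254e+00  1.7000e-03] ang [-0.0005 -0.001  -0.3506]
```

View pics/w6.png

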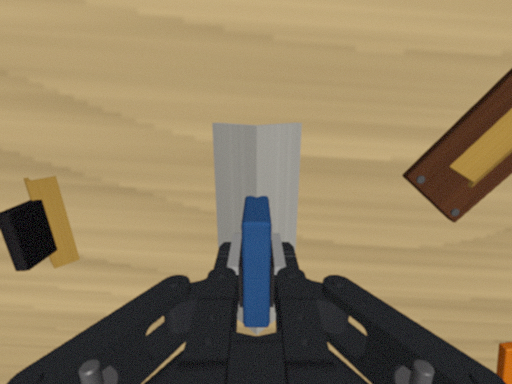

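The caul is held: far end at row 124, ridge at column 257. Measure its pose in the tool frame.

```bash
cat > held.py <<'E'
from h import *
import sys
f=dict(np.load(f"/tmp/{sys.argv[1]}.npz")) 
z=f["z_map"];v,u=np.indices(z.shape);p=np.stack([u,v,np.ones_like(u)],-1)@np.linalg.inv(f["mtx"]).T*z[...,None]
P=p@f["mount"][:3,:3].T+f["mount"][:3,3]
hsv=cv2.cvtColor(f["color"],cv2.COLOR_RGB2HSV)
al=(z>0)&(hsv[...,1]<50)&(hsv[...,2]>100)&(P[...,2]>70)&(P[...,2]<118)&(np.abs(P[...,1])<35)&(P[...,0]>30)&(v<235)
Q=P[al]; print(al.sum(),"x end",np.percentile(Q[:,0],[98,99.5]).round(1),"zmin",np.percentile(Q[:,2],[1,99]).round(1),"y",np.percentile(Q[:,1],[.5,99.5]).round(1))
# two leg planes -> ridge line
A=[]
for s in(-1,1):
    q=Q[(s*Q[:,1]>4)&(s*Q[:,1]<24)]; c=np.linalg.lstsq(np.c_[q[:,0],q[:,1],np.ones(len(q))],q[:,2],rcond=None)[0];A.append(c);print("leg",s,c.round(3))
d=A[0]-A[1]
for x in(0,35,65):
    y=-(d[0]*x+d[2])/d[1]; print("ridge at x",x,"y",round(y,2),"z",round(A[0]@[x,y,1],2))
E
python3 held.py w6
```

```text
5664 x end [69.2 69.5] zmin [ 78.1 105.9] y [-27.3  27.9]
leg -1 [ 8.0000e-03 -1.0120e+00  7.7543e+01]
leg 1 [5.0000e-03 9.9200e-01 7.8033e+01]
ridge at x 0 y -0.24 z 77.79
ridge at x 35 y -0.18 z 78.02
ridge at x 65 y -0.13 z 78.21
```

Held caul: ridge on the tool axis (y -0.2), centre within 0.5 mm, yaw within 0.1°. Carry it over.

```bash
python3 -m pendant '{"dp":[[-0.03,0.2,0],[-0.07,0.42,0],[-0.11,0.64,0],[-0.15,0.86,0],[-0.17,1.0,0]],"angular":[[0,0,-0.03],[0,0,-0.06],[0,0,-0.1],[0,0,-0.14],[0,0,-0.17]],"fingers":[1,1,1,1,1]}'
python3 -c "
from h import *
goal((466.4,-318,210),13.95)"
```

```text
t: 7.2
eef_pos: [489.0, -93.3, 209.6]
eef_rot: [0.997, 0.074, -0.001, -0.0]
ft_force: [0.8, -0.1, -1.7]
opening: 13.0
t 7.2 pos [489.  -93.3 209.6] yaw 8.46 tilt 0.08 dp [-0.2768  1.0949 -0.0018] ang [-0.0005  0.0025 -0.1831]
```

```bash
python3 -m pendant '{"dp":[[-0.06,0.22,0],[-0.12,0.44,0],[-0.18,0.66,0],[-0.23,0.88,0],[-0.25,0.95,0]],"angular":[[0,0,-0.04],[0,0,-0.08],[0,0,-0.12],[0,0,-0.16],[0,0,-0.18]],"fingers":[1,1,1,1,1]}'
python3 -m pendant '{"dp":[[0,0,0],[0,0,0]],"angular":[[0,0,0],[0,0,0]],"fingers":[1,1]}'
python3 -c "
from h import *
goal((466.4,-318,210),13.95)"
```

```text
t: 7.82
eef_pos: [467.3, -289.0, 209.4]
eef_rot: [0.993, 0.12, -0.001, -0.0]
ft_force: [0.5, 0.1, -1.8]
opening: 13.3
t: 8.07
eef_pos: [468.8, -285.0, 210.1]
eef_rot: [0.993, 0.122, -0.0, -0.001]
ft_force: [0.0, -0.2, -1.2]
opening: 13.2
t 8.07 pos [ 468.8 -285.   210.1] yaw 14.0 tilt 0.07 dp [-0.0513  0.1571  0.0004] ang [-0.0025  0.0001  0.0015]
```

```bash
python3 -m pendant '{"dp":[[-0.025,0.08,0],[-0.05,0.157,0.05],[-0.05,0.157,0.15],[-0.05,0.157,0.18],[-0.05,0.157,0.18]],"angular":[[0,0,0],[0,0,0],[0,0,0],[0,0,0],[0,0,0]],"fingers":[1,1,1,1,1]}'
python3 - <<'E'
from h import *
f=wcam();cv2.imwrite("pics/w7.png",f["color"][:,:,::-1]);np.savez("/tmp/w7.npz",**f)
from bench import optics
for n in("top","scene"):
    g=optics.grab_frame(n);np.savez(f"/tmp/{n}7.npz",**g)
    x0,y0=(320,150) if n=="top" else (160,80)
    cv2.imwrite(f"pics/{n}7.png",cv2.resize(g["color"][y0:y0+110,x0:x0+110],None,fx=5,fy=5,interpolation=0)[:,:,::-1])
goal((466.4,-318,145),13.95)
E
python3 held.py w7
```

```text
t: 8.7
eef_pos: [466.1, -319.6, 174.2]
eef_rot: [0.993, 0.121, -0.0, -0.0]
ft_force: [-0.8, 0.0, -1.3]
opening: 13.0
t 8.85 pos [ 466.4 -319.5  175. ] yaw 13.93 tilt 0.04 dp [ 0.0017 -0.0076  0.15  ] ang [ 0.0009 -0.001  -0.0008]
5711 x end [69.3 69.5] zmin [ 78. 106.] y [-27.7  27.9]
leg -1 [ 8.0000e-03 -1.0090e+00  7.7671e+01]
leg 1 [4.0000e-03 9.9300e-01 7.7981e+01]
ridge at x 0 y -0.15 z 77.83
ridge at x 35 y -0.09 z 78.03
ridge at x 65 y -0.03 z 78.2
```

View pics/w7.png

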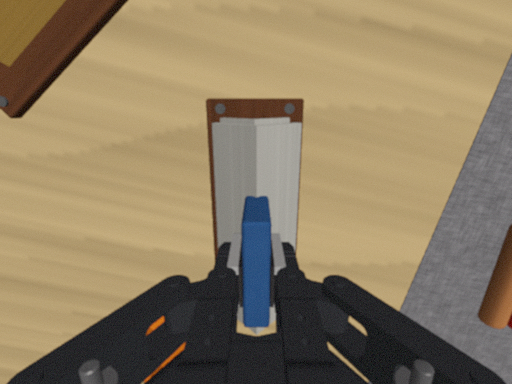

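View pics/scene7.png

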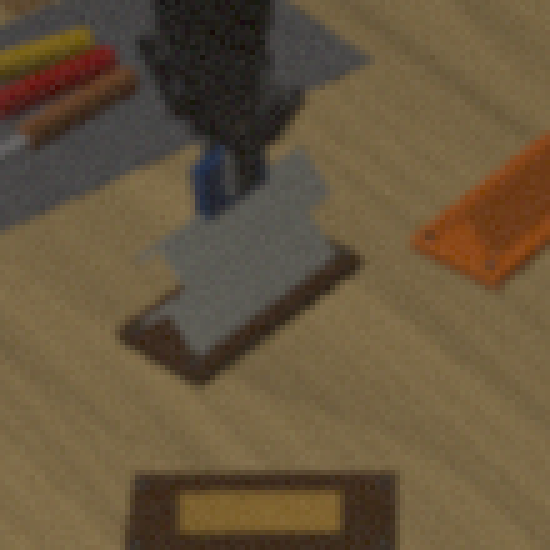

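Run:
```python
from h import *
f=dict(np.load("/tmp/w7.npz")); hsv=cv2.cvtColor(f["color"],cv2.COLOR_RGB2HSV); P=cloud(f)
dark=(hsv[...,2]<120)&(hsv[...,1]>60)&(P[...,2]<25)
sub=np.zeros_like(dark);sub[85:240,195:315]=1;dark&=sub
rows=[]
for v in (104,112,118,150,200):
    c=np.flatnonzero(dark[v]); 
    l,r=ray(f,(c[0]-.5,v),12),ray(f,(c[-1]+.5,v),12); rows.append((l+r)/2);print(v,c[0],c[-1],l.round(1),r.round(1),np.linalg.norm(l-r).round(1))
for c in(230,256,280):
    v=np.flatnonzero(dark[:,c])[0]; print("far edge",c,v,ray(f,(c,v-.5),12).round(1))
y=np.radians(13.95);u=np.array([np.cos(y),np.sin(y)]);n=np.array([-u[1],u[0]]);c0=np.array([466.4,-319.5])
for r in rows: print("midline lateral off TCP",((r[:2]-c0)@n).round(2))
for c in(230,256,280):
    v=np.flatnonzero(dark[:,c])[0]; print("edge ahead of TCP",((ray(f,(c,v-.5),12)[:2]-c0)@u).round(2))
```

```text
104 206 302 [ 535.  -260.3   12. ] [ 553.9 -336.8   12. ] 78.7
112 207 302 [ 529.1 -262.3   12. ] [ 547.9 -338.6   12. ] 78.6
118 207 302 [ 524.4 -263.2   12. ] [ 543.4 -340.    12. ] 79.1
150 209 212 [ 498.9 -269.7   12. ] [ 499.7 -273.    12. ] 3.4
200 212 214 [ 455.1 -280.8   12. ] [ 455.7 -283.5   12. ] 2.7
far edge 230 99 [ 543.9 -278.8   12. ]
far edge 256 99 [ 548.9 -299.1   12. ]
far edge 280 99 [ 553.6 -317.9   12. ]
midline lateral off TCP 1.51
midline lateral off TCP 1.12
midline lateral off TCP 1.14
midline lateral off TCP 38.79
midline lateral off TCP 38.92
edge ahead of TCP 85.01
edge ahead of TCP 84.98
edge ahead of TCP 84.96
```

The board's far edge is 85.0 ahead of the TCP (expected 85) and the lateral offset is 1.2 mm. I correct that and lower in two steps.

```bash
python3 -m pendant '{"dp":[[0,-0.006,0.05],[0,-0.006,0.1],[0,-0.006,0.15],[0,-0.006,0.17],[0,-0.006,0.17]],"angular":[[0,0,0],[0,0,0],[0,0,0],[0,0,0],[0,0,0]],"fingers":[1,1,1,1,1]}'
python3 -c "
from h import *
goal((466.4,-318,129.6),13.95)"
```

```text
t: 9.48
eef_pos: [465.9, -318.2, 140.2]
eef_rot: [0.993, 0.121, -0.0, -0.0]
ft_force: [0.3, -0.1, -0.9]
opening: 13.0
t 9.47 pos [ 465.9 -318.2  140.2] yaw 13.92 tilt 0.03 dp [ 0.003  -0.0005  0.053 ] ang [-0.0008  0.0007 -0.0011]
```

```bash
python3 -m pendant '{"dp":[[0,0,0.01],[0,0,0.02],[0,0,0.03],[0,0,0.04],[0,0,0.04]],"angular":[[0,0,0],[0,0,0],[0,0,0],[0,0,0],[0,0,0]],"fingers":[1,1,1,1,1]}'
python3 -c "
from h import *
goal((466.4,-318,129.6),13.95)"
```

```text
t: 10.1
eef_pos: [465.9, -318.2, 132.3]
eef_rot: [0.993, 0.121, -0.0, -0.0]
ft_force: [0.2, -0.5, -1.6]
opening: 13.4
t 10.1 pos [ 465.9 -318.2  132.3] yaw 13.92 tilt 0.02 dp [ 0.0026 -0.0004  0.0137] ang [-0.0005  0.0003 -0.0009]
```

```bash
python3 -m pendant '{"dp":[[0.001,0,0.004],[0.002,0,0.008],[0.002,0,0.011],[0.002,0,0.011]],"angular":[[0,0,0],[0,0,0],[0,0,0],[0,0,0]],"fingers":[1,1,1,1]}'
python3 - <<'E'
from h import *
goal((466.4,-318,129.6),13.95)
from bench import optics,bot
print(bot.read_state()["ft_force"])
f=wcam();cv2.imwrite("pics/w8.png",f["color"][:,:,::-1]);np.savez("/tmp/w8.npz",**f)
E
```

```text
t: 10.6
eef_pos: [466.3, -318.1, 130.2]
eef_rot: [0.993, 0.121, -0.0, -0.0]
ft_force: [0.3, -0.2, -2.1]
opening: 13.0
t 10.6 pos [ 466.3 -318.1  130.2] yaw 13.92 tilt 0.01 dp [ 0.0006 -0.0006  0.0032] ang [-0.0003  0.0001 -0.001 ]
[ 0.27399602 -0.15668502 -2.11201398]
```

View pics/w8.png

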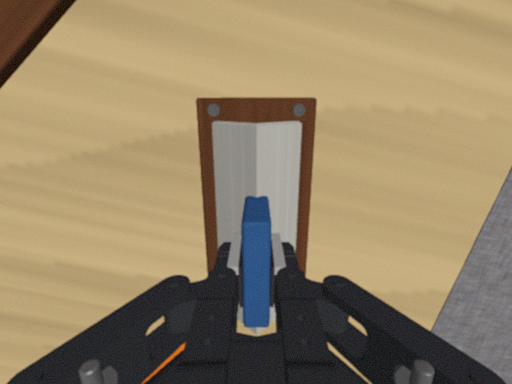

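It is centred over the stand with no contact yet. I go on in small steps until the force rises.

```bash
python3 -m pendant '{"dp":[[0,0,0.003],[0,0,0.005],[0,0,0.005]],"angular":[[0,0,0],[0,0,0],[0,0,0]],"fingers":[1,1,1]}'
```

```text
t: 11.02
eef_pos: [466.4, -318.1, 129.5]
eef_rot: [0.993, 0.121, 0.0, -0.0]
ft_force: [-0.9, 0.7, 4.3]
opening: 13.0
```

```bash
python3 -m pendant '{"dp":[[0,0,0.002],[0,0,0.002]],"angular":[[0,0,0],[0,0,0]],"fingers":[1,1]}'
python3 - <<'E'
from h import *
from bench import optics
for n in("top","scene"):
    g=optics.grab_frame(n);np.savez(f"/tmp/{n}9.npz",**g)
    x0,y0=(320,150) if n=="top" else (160,80)
    cv2.imwrite(f"pics/{n}9.png",cv2.resize(g["color"][y0:y0+110,x0:x0+110],None,fx=5,fy=5,interpolation=0)[:,:,::-1])
E
```

```text
t: 11.28
eef_pos: [466.4, -318.2, 129.4]
eef_rot: [0.993, 0.121, 0.0, 0.0]
ft_force: [-2.3, 1.4, 12.0]
opening: 13.1
```

View pics/scene9.png

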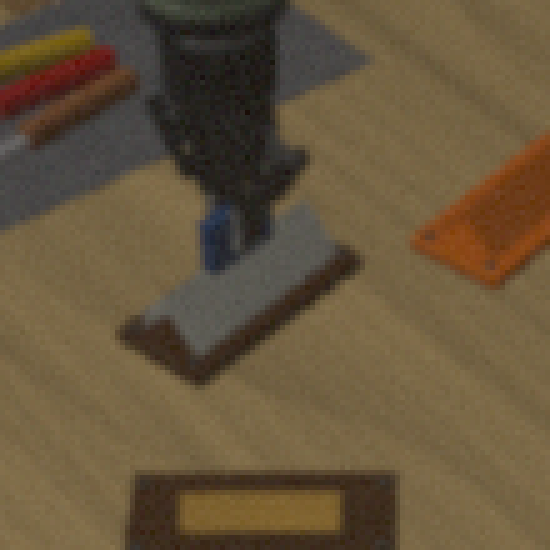

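It is seated: contact came at 129.5 (predicted 129.6), with 14 N of resistance and no sideways force. I unload slightly and release.

```bash
python3 -m pendant '{"dp":[[0,0,-0.003],[0,0,-0.003],[0,0,-0.003],[0,0,-0.003],[0,0,-0.003]],"angular":[[0,0,0],[0,0,0],[0,0,0],[0,0,0],[0,0,0]],"fingers":[1,0.8,0.4,0,0]}' 
python3 -m pendant '{"dp":[[0,0,0],[0,0,0],[0,0,0]],"angular":[[0,0,0],[0,0,0],[0,0,0]],"fingers":[0,0,0]}'
```

```text
t: 12.0
eef_pos: [466.4, -318.1, 129.5]
eef_rot: [0.993, 0.121, 0.0, -0.0]
ft_force: [0.0, -0.0, 0.1]
opening: 70.8
t: 12.38
eef_pos: [466.3, -318.2, 129.5]
eef_rot: [0.993, 0.121, -0.0, -0.0]
ft_force: [0.9, -0.1, -0.9]
opening: 85.5
```

```bash
python3 -m pendant '{"dp":[[0,0,-0.1],[0,0,-0.25],[0,0,-0.4],[-0.15,0,-0.5],[-0.25,0,-0.5]],"angular":[[0,0,0],[0,0,0],[0,0,0],[0,0,0],[0,0,0]],"fingers":[0,0,0,0,0]}' 
python3 -m pendant '{"dp":[[0,0,0],[0,0,0]],"angular":[[0,0,0],[0,0,0]],"fingers":[0,0]}'
python3 - <<'E'
from h import *
f=wcam();np.savez("/tmp/w10.npz",**f);cv2.imwrite("pics/w10.png",f["color"][:,:,::-1])
P=cloud(f); hsv=cv2.cvtColor(f["color"],cv2.COLOR_RGB2HSV)
near=(np.hypot(P[...,0]-466,P[...,1]+318)<100)&(P[...,2]<95)&(P[...,2]>17)
Q=P[near&(hsv[...,1]<60)&(hsv[...,2]>90)&(P[...,2]<60)]
hi=Q[Q[:,2]>48];m=hi.mean(0);u=np.linalg.svd(hi[:,:2]-m[:2],full_matrices=False)[2][0];u*=np.sign(u[0]);pr=(Q[:,:2]-m[:2])@u
print("ridge z",np.percentile(Q[:,2],[1,99]).round(1),"yaw",np.degrees(np.arctan2(u[1],u[0])).round(2),"mid",(m[:2]+u*np.percentile(pr,[.3,99.7]).mean()).round(1),"len",np.ptp(np.percentile(pr,[.3,99.7])).round(1))
n=np.array([-u[1],u[0]]);w=(Q[:,:2]-m[:2])@n
for s in(-1,1):
    k=(s*w>5)&(s*w<25);c=np.linalg.lstsq(np.c_[w[k],np.ones(k.sum())],Q[k,2],rcond=None)[0];print("leg slope",c.round(3))
b=near&(hsv[...,0]>105)&(hsv[...,0]<130)&(hsv[...,1]>100)&(P[...,2]>75);print("grip top",np.median(P[b],0).round(1))
E
```

```text
t: 13.0
eef_pos: [417.1, -330.7, 230.8]
eef_rot: [0.993, 0.121, 0.001, 0.001]
ft_force: [-0.4, 0.1, -1.6]
opening: 85.7
t: 13.25
eef_pos: [418.4, -329.9, 229.3]
eef_rot: [0.993, 0.121, 0.0, -0.0]
ft_force: [0.9, 0.6, -0.4]
opening: 85.1
ridge z [23.1 51.1] yaw 14.02 mid [ 465.9 -318.1] len 139.2
leg slope [ 0.996 51.197]
leg slope [-0.993 51.28 ]
grip top [ 468.4 -317.9   87.2]
```

View pics/w10.png

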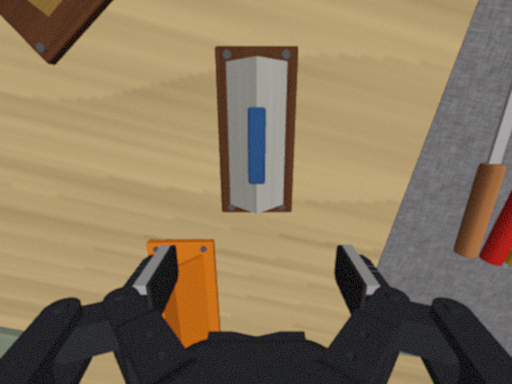

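```bash
python3 -c "
from bench import bot
print(bot.job_done(), bot.read_state()['t'])"
```

```text
the job is handed in; nothing more can be done
the job is handed in; nothing more can be done
```

The aluminium caul is nested on its wide aluminium stand, and I handed the job in at about 13.3 s. I gripped it by its blue bar, carried it across, and lowered it in small steps. Contact came at a TCP height of 129.5 mm (129.6 predicted). I pressed to about 12 N, then let go and backed off.

**Last checks, with the gripper open and clear:**

| Check | Measured | Expected |
|---|---|---|
| Ridge height | 51.2 mm | 50.9 mm |
| Grip top height | 87.2 mm | 86.9 mm |
| Leg slopes | 0.996 and -0.993 | 1 and -1 |
| Yaw | 14.0° | 13.95° (stand) |
| Centre, x and y | (465.9, -318.1) mm | (466.4, -318.0) mm (stand) |

The centre and yaw put the ends flush to about 0.5 mm.

**What disagreed:** heights from my two-view corner triangulation scattered by up to 12 mm, because the baseline was short and one caul view was taken while the arm was still settling. I relied on the depth readings and on rays cast to the known heights, which agreed with each other.

I did not touch the brass caul, its stand or the orange look-alikes.

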